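# Flip a bicycle pedal over against the work board's edge

### The arm

A 6-joint arm with a two-finger parallel gripper is mounted at the origin on the work surface. World frame = base frame: x ahead of the robot, y to its left, z up, the work surface at z = 0. Lengths are in m, angles in rad, forces in N, time in s.
With the tool pointing down it reaches from about 0.25 to 0.775 m from the base axis. Payload 4 kg.
Tool frame: the origin (TCP) lies between the finger pads; the fingertips stand 14 mm ahead of it and the grasp point (between the pads) lies 5 mm behind it; z points along the fingers, y is the direction in which the jaws open and shut (so a half turn about z gives the same grasp; the last joint's range is limited). The gripper opens to 94 mm and grips with 3 to 60 N. Pads are 16 mm wide; open, the fingers measure 119 mm over their backs; the gripper's body (75 mm by 177 mm) begins 78 mm behind the grasp point.
Start: joints at [1.214, 0.087, 1.371, -0, 1.684, -0.103], TCP at [0.138, 0.532, 0.22] pointing down, gripper open.
Joint ranges: [-3.1, 3.1], [-0.76, 2.03], [0.27, 2.55], [-1.08, 4.22], [0.17, 2.65], [-2.57, 2.57]. Speed limits (rad/s): [2.79, 2.79, 3.14, 3.14, 3.14, 3.14].

### API

Orientations are given as [roll, pitch, yaw] about the fixed x, y, z axes, in that order (R = Rz(yaw) Ry(pitch) Rx(roll)).
In Python, from bench import robot, cams, spotter gives the robot as it stands.
- The arm moves only by the shell command python3 -m inch 'ROWS'. ROWS is JSON, a list of rows, each an object of numbers: "grip": the opening, from 0 (shut) to 1 (fully open); "dx", "dy", "dz": the shift along the tool's x, y, z in units of 25 mm (1.0 is 25 mm); "rx", "ry", "rz": the turn, a rotation vector about the tool's x, y, z in units of 5 degrees (1.0 is 5 degrees). A call has 1 to 12 rows; each row shifts and turns the pose as measured when the row begins, along the tool's axes as they then stand; what a row does not reach is not made up. A row lasts 1/8 s, in which the tool goes at most 62.5 mm and 10.7 degrees, less where a joint would pass 70% of its speed; a pose out of reach is approached as far as the arm can. A call is refused whole if a number of a shift passes 1 or a number of a turn 1, either way. A call with a gripper value outside its range is refused whole. The fingers move at their own pace and stop on an object; the grip force is fixed at half the most. Time passes only in rows, so rows that do not move let the fingers close. It gives the time, the measured TCP pose, the force and the opening at its end, in the units of the state.
- robot.get_obs(): the state, without advancing time (a new reading comes with each control period).
- cams.snapshot(name): name is "scene" or "top" or "wrist"; returns a dict with "frame" (480x640x3 uint8, red, green, blue), "intrinsics" (3x3 intrinsics, pixels), "eye" and "orientation" of the camera in the world. Camera axes: x right, y up, looking along -z (the intrinsics and any distortion apply to the point x, -y, -z); pixel columns grow to the right and rows downward; lengths in m; the calibration is good to about 2 mm. A picture is of the moment at which its call begins. There is no depth.
- robot.close_job(): hands the job in, once; it reports no verdict.
Trained networks look in a picture, given as the dict that the camera call returned (one of the last four; its "shot" number tells which), for a name from the list of things; names that differ only in an ending like _2 or _b are one class to them, and where a whole thing is asked for, a point or a joint stands for the part that bears it (a point fixed in the world has none). Each returns a list of dicts, best first, with "score" (0 to 1); they miss things now and then, are a little off and sometimes report something else, mostly with a low value. They report only what shows in the picture. A call takes as long as a camera call. They do not tell look-alikes from the thing itself.
- spotter.regions_of(picture, query): "pixels" (480x640 bool, what is visible of it) and "extent" ([left, top, right, bottom] in pixels, round what is visible of it).
- spotter.place_of(picture, query): "pixel" ([column, row] in pixels: a listed point, or the origin of a listed thing).
The state is a dict: "time": time; "joint_positions": joint angles; "qvel": joint speeds; "joint_torque": joint torques, N m; "tool_pos": TCP position; "ee_rot": TCP orientation; "wrist_force": force on the tool from outside, world axes, zero at the start; "wrist_torque": the same for the moment, N m; "width": finger opening in m.
Only numpy, scipy, OpenCV 4.12 (cv2) and the standard library are available. Lean on these libraries where they do the work, as an engineer would, in place of code of your own. Each camera call takes 0.05 s, during which the arm holds its last target.

### The job

Turn the flat bicycle pedal over onto the raised plywood board by pushing with the fingertips: push it along the bench until its far rail stops squarely against the board's front edge, then tip it up by its near rail, pivoting on that edge, until it falls over and lies flat on the board with its orange-marked underside up. Do not pick the pedal up off its far rail, and leave the jar, the lockring and the screwdriver where they are.

Things in the scene. Friction and masses are not known exactly. Their poses are not given: they have to be found in the camera images.
- pedal: loose flat pedal, 0.13 to 0.24 kg: blue slab 62 (x) x 96 (y) x 22 mm (z) with a thin round rail along each long side, 92 mm over the rails in x; a 13 mm thick spindle stub sticks out 39 mm from the +y side at half height. Origin: centre of the underside at the start. z points up at the start (black face up), down once turned over (orange-marked face up). x points roughly at the board at the start.
- pedal_mid (a point): centre of the pedal, at half thickness (11 mm from either face). The pedal slides along the bench when pushed, until its far rail meets the board.
- near_edge (a point): middle of the outermost line of the near (-x) rail, facing the robot at the start, 46 mm from the pedal's centre, 11 mm above the bench. Both rails are 7 mm thick round bars, 95 mm long along y, with 7.5 mm free below them and 8 mm between rail and slab, bridged by struts 6 mm wide at y = -42, 0 and 42 mm. Lifting this rail while the far one is stopped by the board tips the pedal up.
- far_edge (a point): middle of the outermost line of the far (+x) rail, facing the board at the start, 46 mm from the pedal's centre, 11 mm above the bench. The pedal turns over about this rail; upright on it and leaning past vertical, it falls onto the board.
- board: plywood board fixed flat on the bench, 260 (x) x 460 (y) x 18 mm. Origin: bench level, middle of its straight, square front edge; x points from that edge inward over the board, y along the edge, z up. The pedal starts on the bench in front of the edge (negative x), its far rail about 6 to 50 mm short of it and square to it within 9 degrees.
- board_edge (a point): middle of the board's upper front edge, 18 mm above the bench, axes as the board
- grease_jar: closed jar with a red cap, 56 mm across, 65 mm tall, standing near one side of the board; origin: centre of its underside. Leave it alone.
- lockring: dark steel ring, 50 mm across, 14 mm tall, lying near the other side of the board; origin: centre of its underside. Leave it alone.
- driver: screwdriver lying on the bench, well to the right of the pedal (-y side); origin: under its middle. Leave it alone.
Not all that is in view belongs to the job. Of the things that look like the pedal, the middle-sized one is meant.

How it is judged:
By the outcome, as a careful person would: the job done as asked, in the order asked, and still so for the second after the job is handed in, with the robot touching nothing.
It also fails if it takes over 40 s, if anything falls off the work surface, if the arm or the gripper's body presses on something with over 40 N, if the wrist force passes 120 N, or if a joint passes its speed limit or range.

## Working session

There is one attempt and no reset: what is moved stays moved. The work goes in short steps, Python scripts to look and compute and a shell command to move; the robot and the scene stay as the last step left them, time stands still between calls to the robot, and variables do not carry over. Pictures are saved under pics/ and viewed, and the job is handed in when it is done.

```bash
ls; mkdir -p pics; cat > h.py <<'E'
import numpy as np, cv2
from scipy.spatial.transform import Rotation as R
from bench import robot, cams, spotter
def save(p,n): cv2.imwrite('pics/'+n,p['frame'][:,:,::-1])
def rot(p):
    o=np.array(p['orientation']); 
    return o if o.shape==(3,3) else (R.from_euler('xyz',o).as_matrix() if o.size==3 else None)
def ray(p,px):
    K=np.array(p['intrinsics']); d=np.linalg.inv(K)@[px[0],px[1],1]; d=rot(p)@[d[0],-d[1],-d[2]]
    return np.array(p['eye']),d
def atz(p,px,z):
    e,d=ray(p,px); return e+d*(z-e[2])/d[2]
def proj(p,X):
    c=rot(p).T@(np.array(X)-p['eye']); c=np.array([c[0],-c[1],-c[2]]); q=np.array(p['intrinsics'])@c; return q[:2]/q[2]
E
python3 - <<'E'
from h import *
np.set_printoptions(precision=3,suppress=True)
for n in ['scene','top','wrist']:
    p=cams.snapshot(n); save(p,n+'0.png'); print(n,{k:v for k,v in p.items() if k!='frame'})
    for q,z in [('pedal',0),('pedal_mid',.011),('near_edge',.011),('far_edge',.011),('board',0),('board_edge',.018),('grease_jar',0),('lockring',0),('driver',0)]:
        for r in spotter.place_of(p,q)[:4]: print(q,round(r['score'],2),np.round(r['pixel'],1),atz(p,r['pixel'],z))
print(robot.get_obs())
E
```

```text
pics
scene {'intrinsics': array([[541.319,   0.   , 313.034],
       [  0.   , 541.319, 246.612],
       [  0.   ,   0.   ,   1.   ]]), 'eye': array([1.426, 0.391, 0.71 ]), 'orientation': array([ 0.959, -0.009,  2.045]), 'shot': 1}
pedal 0.94 [378.3 283.3] [0.578 0.116 0.   ]
pedal 0.88 [321.6 236.8] [ 0.479 -0.066  0.   ]
pedal_mid 0.82 [380.5 280.9] [0.582 0.121 0.011]
pedal_mid 0.66 [408.9 241.3] [0.416 0.126 0.011]
pedal_mid 0.4 [378.7 300.8] [0.642 0.141 0.011]
near_edge 0.75 [393.2 241.8] [0.435 0.095 0.011]
near_edge 0.62 [389.5 269.4] [0.536 0.124 0.011]
near_edge 0.62 [331.3 248.8] [ 0.526 -0.018  0.011]
far_edge 0.76 [314.4 220.7] [ 0.439 -0.105  0.011]
far_edge 0.74 [374.4 293.7] [0.626 0.125 0.011]
far_edge 0.72 [387.7 267.7] [0.533 0.118 0.011]
far_edge 0.64 [426.3 238.5] [0.386 0.157 0.011]
board 0.64 [380.8 278.7] [0.561 0.115 0.   ]
board 0.6 [379.8 306.1] [0.644 0.145 0.   ]
board_edge 0.59 [377.8 297.4] [0.641 0.138 0.018]
grease_jar 0.68 [288.4 283.7] [ 0.667 -0.049  0.   ]
grease_jar 0.17 [380.3 279.5] [0.564 0.115 0.   ]
lockring 0.58 [472.3 352.8] [0.684 0.338 0
[... 1230 characters left out ...]
9.2] [ 0.496 -0.414  0.   ]
wrist {'intrinsics': array([[408.783,   0.   , 315.596],
       [  0.   , 408.783, 235.083],
       [  0.   ,   0.   ,   1.   ]]), 'eye': array([0.062, 0.552, 0.385]), 'orientation': array([-0.271, -0.   ,  1.317]), 'shot': 3}
{'time': 1.5, 'joint_positions': array([ 1.214,  0.087,  1.371,  0.   ,  1.684, -0.103]), 'qvel': array([-0.001,  0.   , -0.   , -0.   ,  0.002, -0.001]), 'joint_torque': array([ -0.001, -34.004, -30.259,   0.072,   0.024,  -0.   ]), 'tool_pos': array([0.138, 0.532, 0.219]), 'ee_rot': array([ 3.141, -0.   ,  2.888]), 'wrist_force': array([ 0.126,  0.285, -0.776]), 'wrist_torque': array([-0.007,  0.02 ,  0.001]), 'width': 0.09379617878639301}
```

View pics/top0.png

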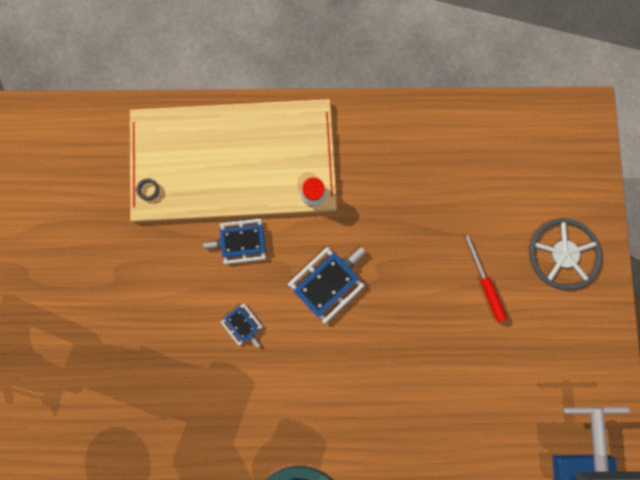

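View pics/scene0.png

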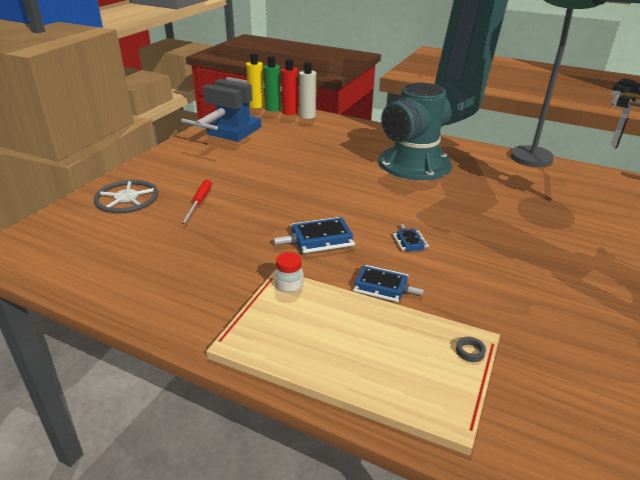

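```bash
python3 - <<'E'
import cv2
a=cv2.imread('pics/top0.png')[170:370,130:390]; cv2.imwrite('pics/top0z.png',cv2.resize(a,None,fx=3,fy=3,interpolation=2))
E
```

```text
(no output)
```

View pics/top0z.png

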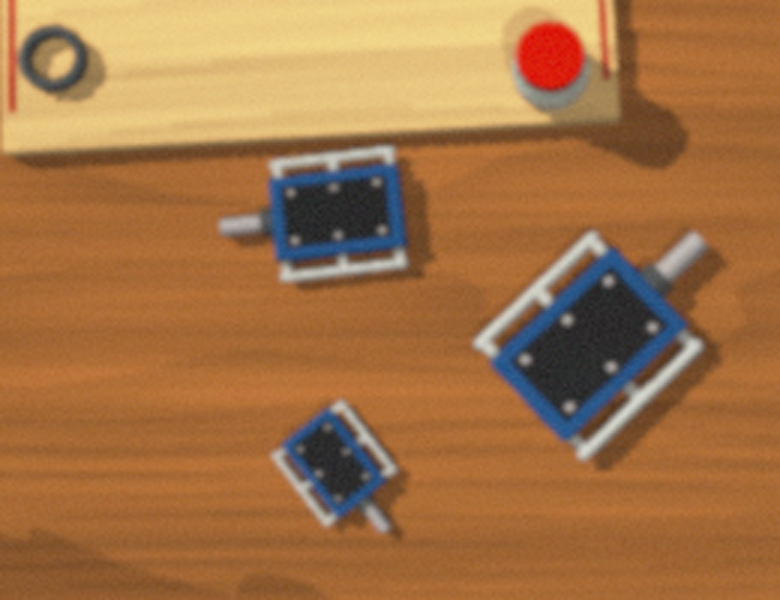

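The meant pedal is the middle-sized one, centred near (242,241) in the top view. Its spindle points left (+y) and its far rail is near the board edge, with the jar at (314,190) and the lockring at (148,190). Next I'll fit the poses.

```bash
cat > fit.py <<'E'
from h import *
np.set_printoptions(precision=4,suppress=True)
p=cams.snapshot('top')
z=lambda u,v:(130+(u-1)/3,170+(v-1)/3)
# board front edge in top view, lower boundary (bottom) approx and right/left corners at z=.018
a=atz(p,z(3,150),.0);b=atz(p,z(618,121),.0)
print('board bottom corners',a,b,'len',np.linalg.norm(a-b),'yaw',np.degrees(np.arctan2(a[1]-b[1],a[0]-b[0]))-90)
for n,u in dict(farL=(272,160),farR=(393,148),nearL=(283,281),nearR=(406,267)).items(): print(n,atz(p,z(*u),.0125))
E
python3 fit.py
python3 - <<'E'
import cv2
a=cv2.imread('pics/top0.png')[190:280,120:345]; cv2.imwrite('pics/top0zz.png',cv2.resize(a[:,70:170],None,fx=6,fy=6,interpolation=0))
E
```

```text
board bottom corners [0.6369 0.3753 0.    ] [ 0.6557 -0.0889  0.    ] len 0.46457175630630354 yaw 2.3172377225009484
farL [0.6254 0.1701 0.0125]
farR [0.6338 0.08   0.0125]
nearL [0.5346 0.1603 0.0125]
nearR [0.5443 0.0697 0.0125]
```

View pics/top0zz.png

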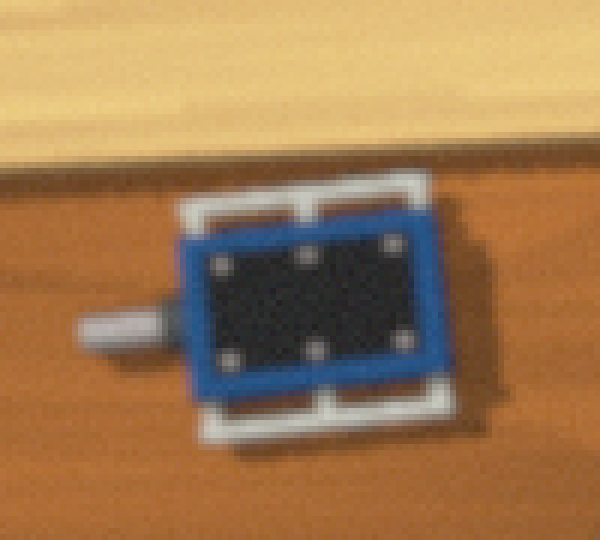

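```bash
python3 -m inch '[{"dx":-1,"dy":-0.68,"grip":0.64},{"dx":-1,"dy":-0.68,"grip":0.64},{"dx":-1,"dy":-0.68,"grip":0.64},{"dx":-1,"dy":-0.68,"grip":0.64},{"dx":-1,"dy":-0.68,"grip":0.64},{"dx":-1,"dy":-0.68,"grip":0.64},{"dx":-1,"dy":-0.68,"grip":0.64},{"dx":-1,"dy":-0.68,"grip":0.64},{"dx":-1,"dy":-0.68,"grip":0.64},{"dx":-1,"dy":-0.68,"grip":0.64},{"dx":-1,"dy":-0.68,"grip":0.64},{"dx":-1,"dy":-0.68,"grip":0.64}]'
```

```text
invalid input at $[0]: expected keys grip, dx, dy, dz, rx, ry, rz
```

```bash
python3 -m inch '[{"grip":0.64,"dx":-1,"dy":-0.68,"dz":0,"rx":0,"ry":0,"rz":0},{"grip":0.64,"dx":-1,"dy":-0.68,"dz":0,"rx":0,"ry":0,"rz":0},{"grip":0.64,"dx":-1,"dy":-0.68,"dz":0,"rx":0,"ry":0,"rz":0},{"grip":0.64,"dx":-1,"dy":-0.68,"dz":0,"rx":0,"ry":0,"rz":0},{"grip":0.64,"dx":-1,"dy":-0.68,"dz":0,"rx":0,"ry":0,"rz":0},{"grip":0.64,"dx":-1,"dy":-0.68,"dz":0,"rx":0,"ry":0,"rz":0},{"grip":0.64,"dx":-1,"dy":-0.68,"dz":0,"rx":0,"ry":0,"rz":0},{"grip":0.64,"dx":-1,"dy":-0.68,"dz":0,"rx":0,"ry":0,"rz":0},{"grip":0.64,"dx":-1,"dy":-0.68,"dz":0,"rx":0,"ry":0,"rz":0},{"grip":0.64,"dx":-1,"dy":-0.68,"dz":0,"rx":0,"ry":0,"rz":0},{"grip":0.64,"dx":-1,"dy":-0.68,"dz":0,"rx":0,"ry":0,"rz":0},{"grip":0.64,"dx":-1,"dy":-0.68,"dz":0,"rx":0,"ry":0,"rz":0}]'
```

```text
time: 3.05
tool_pos: [0.3838, 0.2529, 0.2202]
ee_rot: [3.139, 0.002, 2.893]
wrist_force: [1.4, 0.0, 0.5]
width: 0.0603
```

```bash
python3 -m inch '[{"grip":0.64,"dx":-1,"dy":-0.69,"dz":0.8,"rx":0,"ry":0,"rz":0},{"grip":0.64,"dx":-1,"dy":-0.69,"dz":0.8,"rx":0,"ry":0,"rz":0},{"grip":0.64,"dx":-1,"dy":-0.69,"dz":0.8,"rx":0,"ry":0,"rz":0},{"grip":0.64,"dx":-1,"dy":-0.69,"dz":0.8,"rx":0,"ry":0,"rz":0},{"grip":0.64,"dx":-1,"dy":-0.69,"dz":0.8,"rx":0,"ry":0,"rz":0},{"grip":0.64,"dx":-1,"dy":-0.69,"dz":0.8,"rx":0,"ry":0,"rz":0},{"grip":0.64,"dx":0,"dy":0,"dz":0.8,"rx":0,"ry":0,"rz":-1},{"grip":0.64,"dx":0,"dy":0,"dz":0.4,"rx":0,"ry":0,"rz":-1},{"grip":0.64,"dx":0,"dy":0,"dz":0,"rx":0,"ry":0,"rz":-1},{"grip":0.64,"dx":0,"dy":0,"dz":0,"rx":0,"ry":0,"rz":-0.3}]'
python3 - <<'E'
from h import *
for n in ['top','wrist','scene']:
    p=cams.snapshot(n); save(p,n+'1.png')
E
```

```text
time: 4.3
tool_pos: [0.5104, 0.1093, 0.0669]
ee_rot: [3.137, 0.007, -3.098]
wrist_force: [-0.1, 0.0, 0.0]
width: 0.0601
```

View pics/wrist1.png

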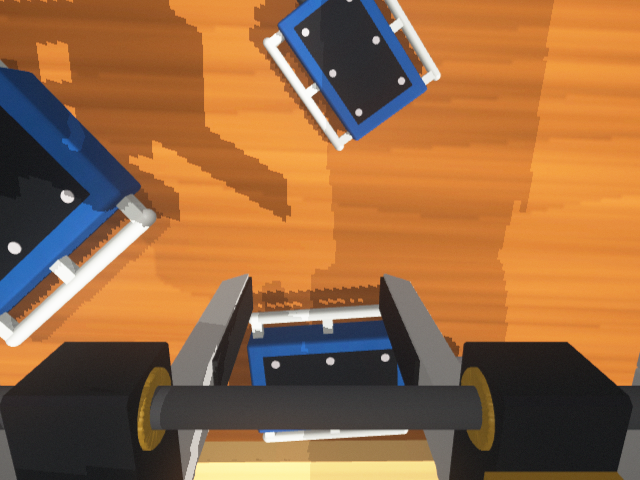

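View pics/scene1.png

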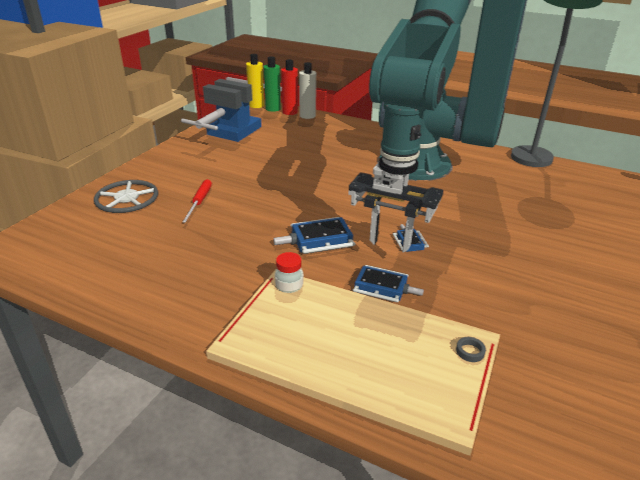

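```bash
python3 -m inch '[{"grip":0.64,"dx":0,"dy":-0.1,"dz":0.9,"rx":0,"ry":0,"rz":0},{"grip":0.64,"dx":0,"dy":-0.1,"dz":0.9,"rx":0,"ry":0,"rz":0},{"grip":0.64,"dx":0,"dy":0,"dz":0.1,"rx":0,"ry":0,"rz":0},{"grip":0.64,"dx":-0.4,"dy":0,"dz":0,"rx":0,"ry":0,"rz":0},{"grip":0.64,"dx":-0.3,"dy":0,"dz":0,"rx":0,"ry":0,"rz":0}]'
python3 -m inch '[{"grip":0.64,"dx":-0.2,"dy":0,"dz":0,"rx":0,"ry":0,"rz":0},{"grip":0.64,"dx":-0.2,"dy":0,"dz":0,"rx":0,"ry":0,"rz":0}]'
```

```text
time: 5.08
tool_pos: [0.5317, 0.1062, 0.0227]
ee_rot: [3.136, 0.014, -3.102]
wrist_force: [-1.1, 0.2, 1.0]
width: 0.0602
time: 5.32
tool_pos: [0.5429, 0.1068, 0.0237]
ee_rot: [3.136, 0.014, -3.102]
wrist_force: [-6.0, -2.2, 1.2]
width: 0.06
```

```bash
python3 - <<'E'
from h import *
for n in ['top','wrist']:
    p=cams.snapshot(n); save(p,n+'2.png')
a=cv2.imread('pics/top2.png')[170:290,180:320]; cv2.imwrite('pics/top2z.png',cv2.resize(a,None,fx=5,fy=5,interpolation=2))
print(robot.get_obs()['wrist_force'],robot.get_obs()['tool_pos'])
E
```

```text
[-2.0623388  -1.06585397  0.80958709] [0.54272789 0.10667908 0.02360728]
```

View pics/top2z.png

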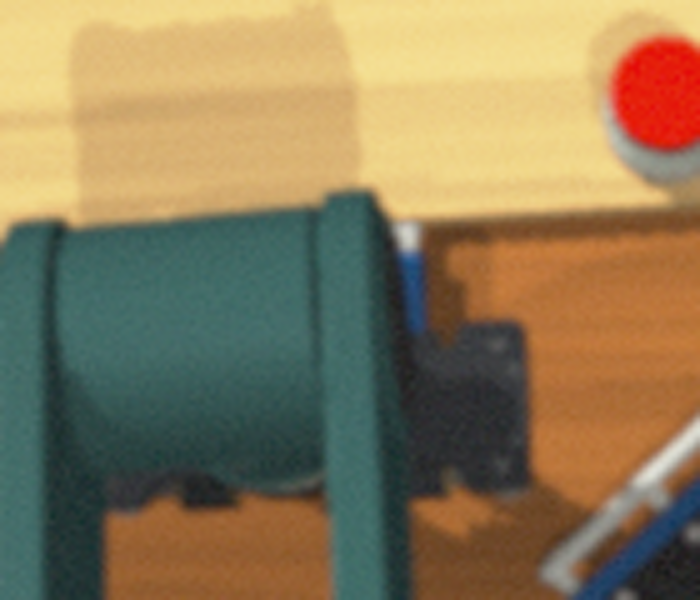

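View pics/wrist2.png

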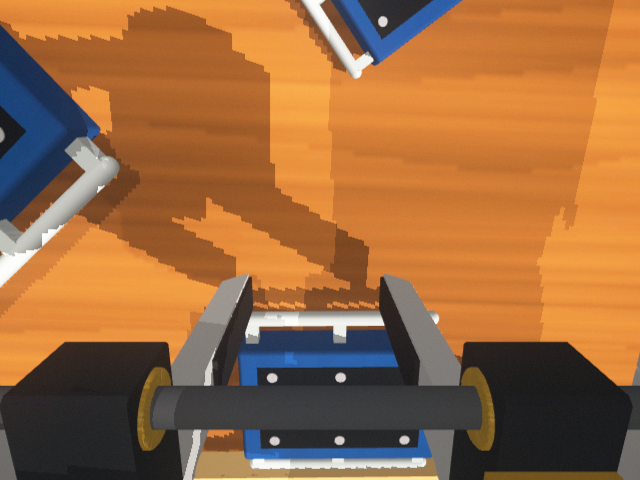

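```bash
python3 -m inch '[{"grip":0.64,"dx":0.3,"dy":0,"dz":0,"rx":0,"ry":0,"rz":0},{"grip":0.64,"dx":0,"dy":0.45,"dz":0.14,"rx":0,"ry":0,"rz":0},{"grip":0.64,"dx":-0.2,"dy":0,"dz":0.05,"rx":0,"ry":0,"rz":0},{"grip":0.64,"dx":-0.2,"dy":0,"dz":0,"rx":0,"ry":0,"rz":0},{"grip":0.64,"dx":-0.15,"dy":0,"dz":0,"rx":0,"ry":0,"rz":0}]'
python3 -m inch '[{"grip":0.64,"dx":-0.15,"dy":0,"dz":0,"rx":0,"ry":0,"rz":0}]'
python3 -m inch '[{"grip":0.64,"dx":-0.15,"dy":0,"dz":0,"rx":0,"ry":0,"rz":0}]'
```

```text
time: 6.05
tool_pos: [0.5426, 0.1188, 0.0191]
ee_rot: [3.138, -0.001, -3.1]
wrist_force: [-11.5, -0.7, 8.9]
width: 0.0601
time: 6.18
tool_pos: [0.5426, 0.1188, 0.0192]
ee_rot: [3.138, -0.01, -3.1]
wrist_force: [-11.3, -1.7, 8.5]
width: 0.0603
time: 6.3
tool_pos: [0.5427, 0.1188, 0.0192]
ee_rot: [3.139, -0.02, -3.099]
wrist_force: [-10.1, -1.1, 8.8]
width: 0.0601
```

```bash
python3 -m inch '[{"grip":0.64,"dx":0.6,"dy":0,"dz":-0.4,"rx":0,"ry":0,"rz":0},{"grip":0.64,"dx":1,"dy":0,"dz":-0.4,"rx":0,"ry":0,"rz":0},{"grip":0.64,"dx":1,"dy":0,"dz":0,"rx":0,"ry":0,"rz":0},{"grip":0.64,"dx":1,"dy":0,"dz":0,"rx":0,"ry":0,"rz":0}]'
python3 - <<'E'
from h import *
for n in ['top','scene']:
    p=cams.snapshot(n); save(p,n+'3.png')
    for q,z in [('pedal_mid',.011),('near_edge',.011),('far_edge',.011)]:
        for r in spotter.place_of(p,q)[:4]: print(n,q,round(r['score'],2),np.round(r['pixel'],1),atz(p,r['pixel'],z))
a=cv2.imread('pics/top3.png')[190:290,190:310]; cv2.imwrite('pics/top3z.png',cv2.resize(a,None,fx=6,fy=6,interpolation=2))
a=cv2.imread('pics/scene3.png')[230:330,330:450]; cv2.imwrite('pics/scene3z.png',cv2.resize(a,None,fx=6,fy=6,interpolation=2))
print(robot.get_obs()['wrist_force'],robot.get_obs()['tool_pos'])
E
```

```text
time: 6.8
tool_pos: [0.4545, 0.1149, 0.0421]
ee_rot: [3.139, -0.017, -3.1]
wrist_force: [-0.3, 0.6, 0.0]
width: 0.0603
top pedal_mid 0.92 [324.6 285.8] [ 0.48321891 -0.06187711  0.011     ]
top pedal_mid 0.69 [241.8 322.8] [0.40420926 0.11942374 0.011     ]
top pedal_mid 0.59 [243.3 235.6] [0.59663623 0.11861722 0.011     ]
top near_edge 0.91 [243.5 254.7] [0.55367324 0.11762384 0.011     ]
top near_edge 0.74 [308.8 263.8] [ 0.53219718 -0.02732184  0.011     ]
top near_edge 0.59 [253.6 312.7] [0.42580629 0.09393228 0.011     ]
top far_edge 0.73 [230.9 334.7] [0.37886572 0.14275123 0.011     ]
top far_edge 0.72 [241.3 214.8] [0.64398267 0.12371244 0.011     ]
top far_edge 0.58 [346.4 307.5] [ 0.4353628  -0.10918127  0.011     ]
scene pedal_mid 0.95 [321.  235.2] [ 0.48791651 -0.06306276  0.011     ]
scene pedal_mid 0.93 [408.1 238.9] [0.40769189 0.12079339 0.011     ]
scene pedal_mid 0.69 [376.  283.8] [0.59516004 0.1163576  0.011     ]
scene near_edge 0.96 [330.3 248.3] [ 0.5252733  -0.02119018  0.011     ]
scene near_edge 0.77 [386.  269.8] [0.54124103 0.11761687 0.011     ]
scene far_edge 0.89 [425.7 238.9] [0.38866672 0.15668133 0.011     ]
scene far_edge 0.85 [369.  299.9] [0.64867499 0.12287899 0.011     ]
scene far_edge 0.83 [315.5 221.7] [ 0.44194755 -0.10074858  0.011     ]
[ 0.17536148 -0.38301557  0.00767201] [0.4554696  0.1148517  0.04181863]
```

View pics/top3z.png

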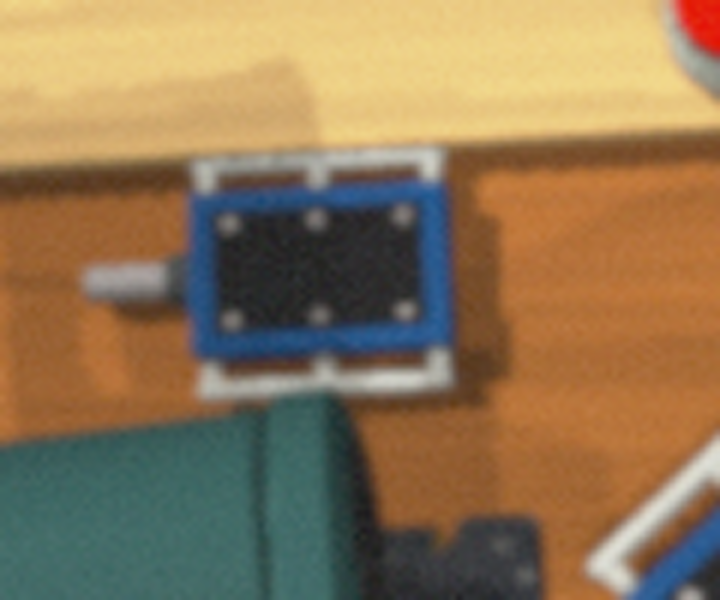

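View pics/scene3z.png

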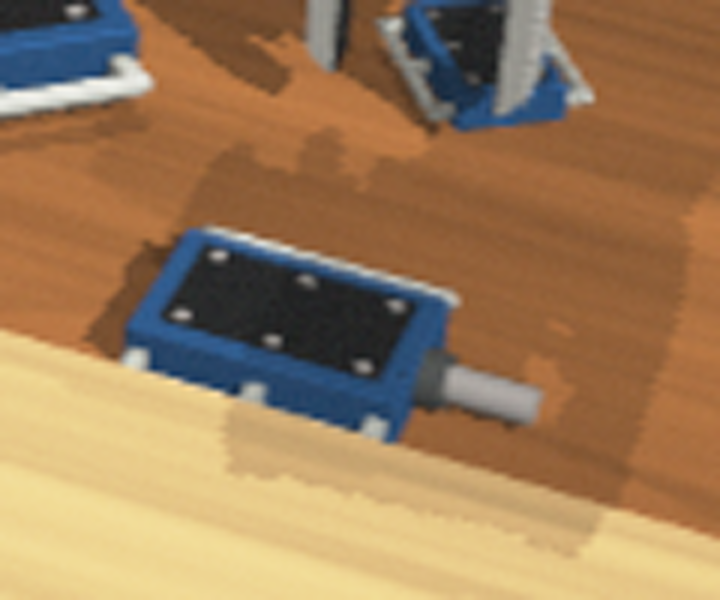

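Now it's square against the board: in the top zoom the far rail lies along the edge at rows 150–165. I'll back-tilt the fingers 20° to hook the near rail.

```bash
python3 -m inch '[{"grip":0.64,"dx":0,"dy":0,"dz":0,"rx":0,"ry":-1,"rz":0},{"grip":0.64,"dx":0,"dy":0.12,"dz":0,"rx":0,"ry":-1,"rz":0},{"grip":0.64,"dx":0,"dy":0,"dz":0,"rx":0,"ry":-1,"rz":0},{"grip":0.64,"dx":0,"dy":0,"dz":0,"rx":0,"ry":-1,"rz":0},{"grip":0.64,"dx":0,"dy":0,"dz":0,"rx":0,"ry":-0.3,"rz":0}]'
cat > st.py <<'E'
from h import *
import sys
o=robot.get_obs(); t=o['tool_pos']; th=o['ee_rot'][1]
print('t',round(o['time'],2),'tcp',np.round(t,4),'th',round(np.degrees(th),1),'F',np.round(o['wrist_force'],1))
# args: q z theta(deg) : step
if len(sys.argv)>1:
    for a in sys.argv[1:]:
        q,z,g=map(float,a.split(',')); dq,dz=q-t[0],z-t[2]
        s,c=np.sin(th),np.cos(th)
        print(a,'dx %.2f dz %.2f ry %.2f'%((-c*dq-s*dz)/.025,(s*dq-c*dz)/.025,-(g-np.degrees(th))/5)); t=[q,0,z]; th=np.radians(g)
E
python3 st.py .52,.0185,20 .535,.0175,20
```

```text
time: 7.82
tool_pos: [0.4595, 0.1178, 0.0421]
ee_rot: [3.139, 0.37, -3.102]
wrist_force: [-0.3, -0.0, 1.3]
width: 0.0604
t 7.83 tcp [0.4595 0.1178 0.0421] th 21.2 F [-0.3 -0.   1.3]
.52,.0185,20 dx -1.91 dz 1.76 ry 0.24
.535,.0175,20 dx -0.55 dz 0.24 ry -0.00
```

```bash
python3 -m inch '[{"grip":0.64,"dx":-0.95,"dy":0,"dz":0.88,"rx":0,"ry":0.2,"rz":0},{"grip":0.64,"dx":-0.95,"dy":0,"dz":0.88,"rx":0,"ry":0,"rz":0},{"grip":0.64,"dx":0,"dy":0,"dz":0,"rx":0,"ry":0,"rz":0}]'; python3 st.py .534,.0175,20
```

```text
time: 8.2
tool_pos: [0.5227, 0.1206, 0.0183]
ee_rot: [3.138, 0.353, -3.102]
wrist_force: [-0.7, 0.3, -0.6]
width: 0.0601
t 8.2 tcp [0.5227 0.1206 0.0183] th 20.2 F [-0.7  0.3 -0.6]
.534,.0175,20 dx -0.41 dz 0.19 ry 0.05
```

```bash
python3 -m inch '[{"grip":0.64,"dx":-0.4,"dy":0,"dz":0.19,"rx":0,"ry":0,"rz":0},{"grip":0.64,"dx":-0.15,"dy":0,"dz":0.06,"rx":0,"ry":0,"rz":0}]'; python3 st.py
cat > arc.py <<'E'
from h import *
o=robot.get_obs(); t=o['tool_pos']; th=o['ee_rot'][1]; q0,z0=t[0],t[2]
for ph in range(0,121,8):
    f=np.radians(ph); zo=np.interp(ph,[0,40,70,90,120],[.011,.0045,.0045,.007,.012]); 
    g=np.radians(np.interp(ph,[0,45,90],[20,20,2])); s=np.interp(ph,[0,20],[.003,.006])
    m=np.array([np.cos(g),np.sin(g)]); d=np.array([np.sin(g),-np.cos(g)])
    xo=.6391+np.interp(ph,[0,90,120],[0,0,.004])
    P=np.array([xo-.085*np.cos(f),zo+.085*np.sin(f)]); T=P-.0115*m+(s-.014)*d
    dq,dz=T[0]-q0,T[1]-z0; S,c=np.sin(th),np.cos(th)
    print(ph,np.round(T,4),'dx %.2f dz %.2f ry %.2f'%((-c*dq-S*dz)/.025,(S*dq-c*dz)/.025,-np.degrees(g-th)/5)); q0,z0=T; th=g
E
python3 arc.py
```

```text
time: 8.45
tool_pos: [0.5383, 0.1212, 0.0176]
ee_rot: [3.138, 0.353, -3.102]
wrist_force: [-0.3, -0.5, 0.3]
width: 0.0601
t 8.45 tcp [0.5383 0.1212 0.0176] th 20.2 F [-0.3 -0.5  0.3]
0 [0.5395 0.0174] dx -0.04 dz 0.02 ry 0.04
8 [0.5408 0.0268] dx -0.18 dz -0.34 ry -0.00
16 [0.5436 0.036 ] dx -0.23 dz -0.31 ry -0.00
24 [0.5479 0.0453] dx -0.29 dz -0.29 ry -0.00
32 [0.5535 0.0544] dx -0.33 dz -0.27 ry -0.00
40 [0.5604 0.0627] dx -0.38 dz -0.22 ry -0.00
48 [0.5688 0.0715] dx -0.43 dz -0.22 ry 0.24
56 [0.5783 0.0796] dx -0.47 dz -0.18 ry 0.64
64 [0.5889 0.0862] dx -0.48 dz -0.14 ry 0.64
72 [0.6002 0.0916] dx -0.49 dz -0.11 ry 0.64
80 [0.6121 0.0962] dx -0.50 dz -0.10 ry 0.64
88 [0.6243 0.0991] dx -0.50 dz -0.06 ry 0.64
96 [0.637  0.1001] dx -0.51 dz -0.02 ry 0.16
104 [0.6498 0.0994] dx -0.51 dz 0.05 ry -0.00
112 [0.6621 0.0971] dx -0.49 dz 0.11 ry -0.00
120 [0.6738 0.0932] dx -0.46 dz 0.17 ry -0.00
```

```bash
python3 -m inch '[{"grip":0.64,"dx":-0.13,"dy":0,"dz":0,"rx":0,"ry":0,"rz":0},{"grip":0.64,"dx":-0.22,"dy":0,"dz":-0.2,"rx":0,"ry":0,"rz":0},{"grip":0.64,"dx":-0.22,"dy":0,"dz":-0.3,"rx":0,"ry":0,"rz":0}]'; python3 - <<'E'
from h import *
for n in ['scene','wrist']:
    p=cams.snapshot(n); save(p,n+'4.png')
a=cv2.imread('pics/scene4.png')[220:340,320:460]; cv2.imwrite('pics/scene4z.png',cv2.resize(a,None,fx=5,fy=5,interpolation=2))
E
python3 st.py
```

```text
time: 8.82
tool_pos: [0.5398, 0.1211, 0.0296]
ee_rot: [3.14, 0.334, -3.101]
wrist_force: [-4.0, 0.1, -1.6]
width: 0.0601
t 8.93 tcp [0.5401 0.1211 0.0305] th 19.2 F [-7.1 -0.2 -0.3]
```

View pics/scene4z.png

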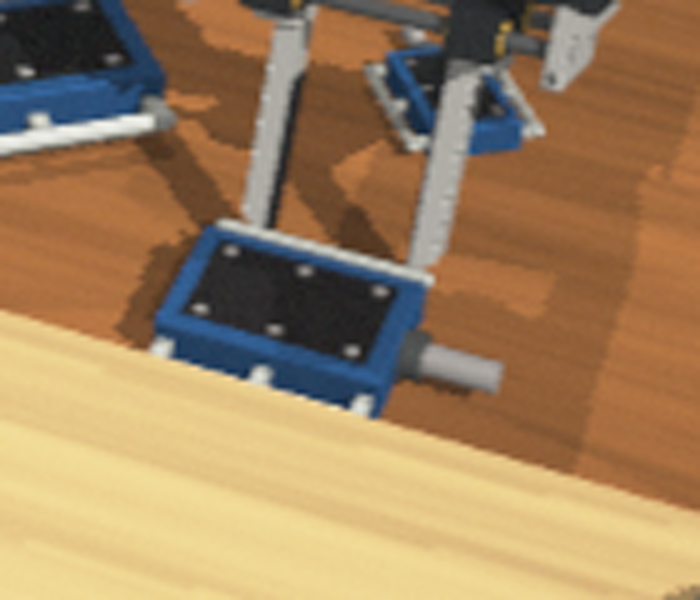

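View pics/wrist4.png

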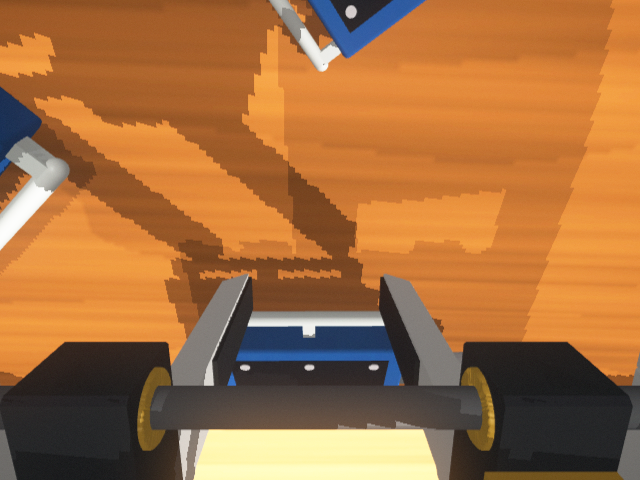

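The near rail has risen by about 5 px (roughly 10 mm), so the lift is working. Continuing along the arc.

```bash
python3 -m inch '[{"grip":0.64,"dx":-0.2,"dy":0,"dz":-0.31,"rx":0,"ry":0,"rz":0},{"grip":0.64,"dx":-0.26,"dy":0,"dz":-0.3,"rx":0,"ry":0,"rz":0},{"grip":0.64,"dx":-0.3,"dy":0,"dz":-0.28,"rx":0,"ry":0,"rz":0}]'; python3 - <<'E'
from h import *
for n in ['scene']:
    p=cams.snapshot(n); save(p,n+'5.png')
a=cv2.imread('pics/scene5.png')[220:340,320:460]; cv2.imwrite('pics/scene5z.png',cv2.resize(a,None,fx=5,fy=5,interpolation=2))
E
python3 arc.py;python3 st.py
```

```text
time: 9.3
tool_pos: [0.5522, 0.1217, 0.061]
ee_rot: [3.14, 0.339, -3.101]
wrist_force: [-0.5, 0.8, 0.3]
width: 0.0603
0 [0.5395 0.0174] dx 1.17 dz 1.53 ry -0.07
8 [0.5408 0.0268] dx -0.18 dz -0.34 ry -0.00
16 [0.5436 0.036 ] dx -0.23 dz -0.31 ry -0.00
24 [0.5479 0.0453] dx -0.29 dz -0.29 ry -0.00
32 [0.5535 0.0544] dx -0.33 dz -0.27 ry -0.00
40 [0.5604 0.0627] dx -0.38 dz -0.22 ry -0.00
48 [0.5688 0.0715] dx -0.43 dz -0.22 ry 0.24
56 [0.5783 0.0796] dx -0.47 dz -0.18 ry 0.64
64 [0.5889 0.0862] dx -0.48 dz -0.14 ry 0.64
72 [0.6002 0.0916] dx -0.49 dz -0.11 ry 0.64
80 [0.6121 0.0962] dx -0.50 dz -0.10 ry 0.64
88 [0.6243 0.0991] dx -0.50 dz -0.06 ry 0.64
96 [0.637  0.1001] dx -0.51 dz -0.02 ry 0.16
104 [0.6498 0.0994] dx -0.51 dz 0.05 ry -0.00
112 [0.6621 0.0971] dx -0.49 dz 0.11 ry -0.00
120 [0.6738 0.0932] dx -0.46 dz 0.17 ry -0.00
t 9.35 tcp [0.5543 0.1218 0.0633] th 19.7 F [ 0.8 -0.8  1.1]
```

View pics/scene5z.png

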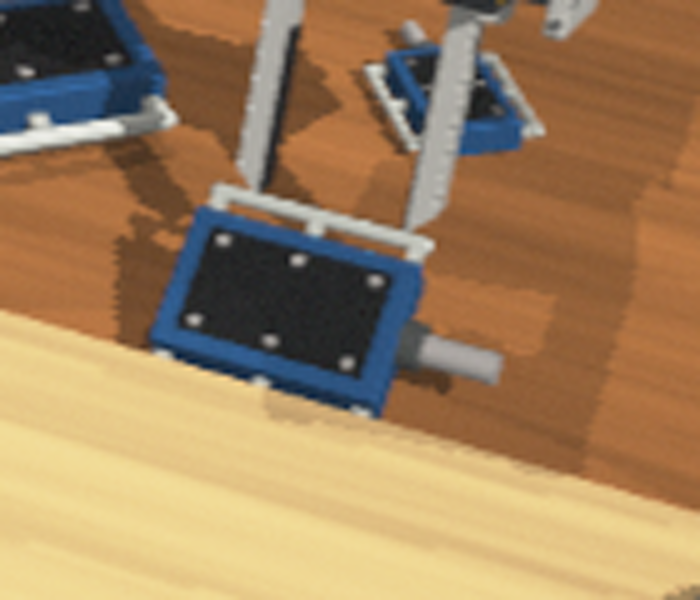

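```bash
python3 - <<'E'
from h import *
p=cams.snapshot('scene'); save(p,'scene6.png')
a=cv2.imread('pics/scene6.png')[220:340,320:460]; cv2.imwrite('pics/scene6z.png',cv2.resize(a,None,fx=5,fy=5,interpolation=2))
p=cams.snapshot('wrist'); save(p,'wrist6.png')
E
python3 st.py
```

```text
t 9.45 tcp [0.5529 0.1217 0.0615] th 19.5 F [-0.1  0.1 -0.7]
```

View pics/scene6z.png

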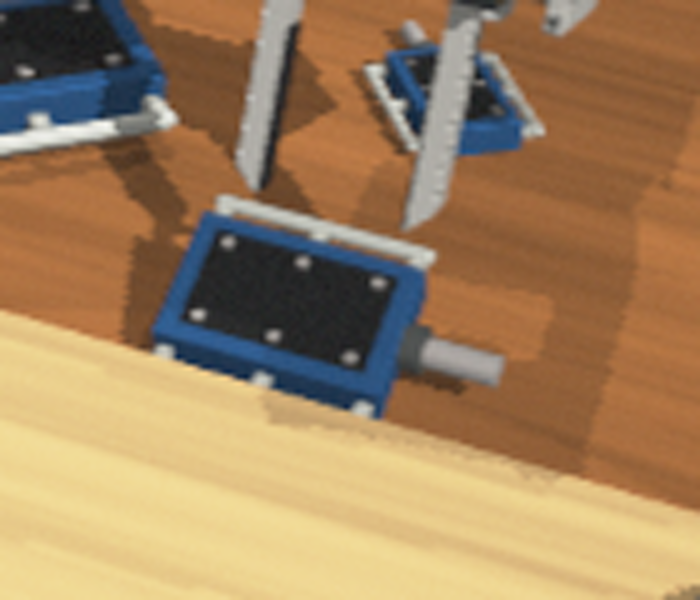

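View pics/wrist6.png

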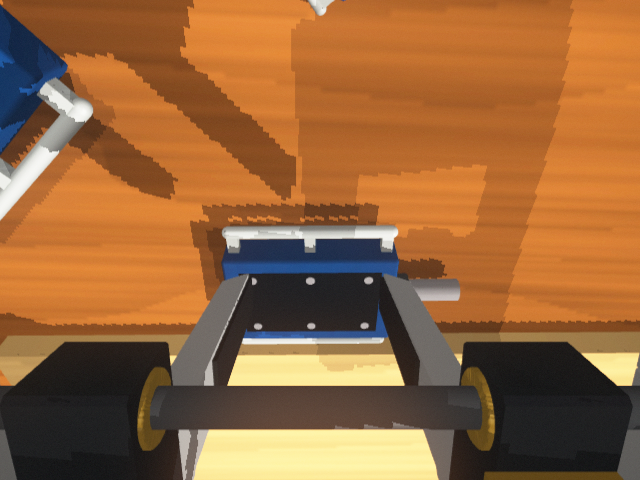

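The rail slipped off the fingertips at about 30° and the pedal fell back flat. I'll back away, check it, and retry with more finger under the rail and a growing tilt.

```bash
python3 -m inch '[{"grip":0.64,"dx":1,"dy":0,"dz":-0.1,"rx":0,"ry":0,"rz":0},{"grip":0.64,"dx":1,"dy":0,"dz":0,"rx":0,"ry":0,"rz":0},{"grip":0.64,"dx":1,"dy":0,"dz":0,"rx":0,"ry":0,"rz":0}]'; python3 - <<'E'
from h import *
for n in ['top','scene']:
    p=cams.snapshot(n); save(p,n+'7.png')
    for q,z in [('pedal_mid',.011),('near_edge',.011),('far_edge',.011)]:
        for r in spotter.place_of(p,q)[:4]: print(n,q,round(r['score'],2),np.round(r['pixel'],1),np.round(atz(p,r['pixel'],z),4))
a=cv2.imread('pics/top7.png')[190:290,190:310]; a=cv2.resize(a,None,fx=3.3,fy=4,interpolation=2)
b=cv2.imread('pics/scene7.png')[230:330,330:450]; b=cv2.resize(b,None,fx=3.3,fy=4,interpolation=2)
cv2.imwrite('pics/both7.png',np.hstack([a,b]))
E
python3 st.py
```

```text
time: 9.82
tool_pos: [0.4839, 0.1189, 0.0407]
ee_rot: [3.139, 0.348, -3.102]
wrist_force: [0.5, 0.0, 0.1]
width: 0.0602
top pedal_mid 0.91 [325.6 282.6] [ 0.4902 -0.0642  0.011 ]
top pedal_mid 0.62 [242.2 238.6] [0.5899 0.121  0.011 ]
top near_edge 0.84 [308.6 263.9] [ 0.532  -0.0269  0.011 ]
top near_edge 0.75 [244.4 258.2] [0.5458 0.1155 0.011 ]
top near_edge 0.42 [252.5 314.1] [0.4228 0.0963 0.011 ]
top far_edge 0.96 [241.7 218.6] [0.6353 0.1227 0.011 ]
top far_edge 0.87 [348. 305.] [ 0.4408 -0.1128  0.011 ]
scene pedal_mid 0.9 [376.4 281.7] [0.5884 0.1145 0.011 ]
scene pedal_mid 0.73 [322.8 230.8] [ 0.4694 -0.0676  0.011 ]
scene pedal_mid 0.56 [406.5 240.8] [0.4168 0.1201 0.011 ]
scene near_edge 0.89 [333.5 247.1] [ 0.5177 -0.0169  0.011 ]
scene near_edge 0.78 [387.9 270.3] [0.541  0.1218 0.011 ]
scene near_edge 0.64 [396.9 241.3] [0.429  0.1013 0.011 ]
scene near_edge 0.42 [288.4 286.7] [ 0.687  -0.0378  0.011 ]
scene far_edge 0.96 [314.2 223.4] [ 0.4502 -0.1001  0.011 ]
scene far_edge 0.84 [422.  234.1] [0.3734 0.143  0.011 ]
scene far_edge 0.76 [371.9 296.9] [0.6375 0.1245 0.011 ]
t 10.22 tcp [0.4852 0.1189 0.0413] th 19.9 F [-0.2  0.3 -0.1]
```

View pics/both7.png

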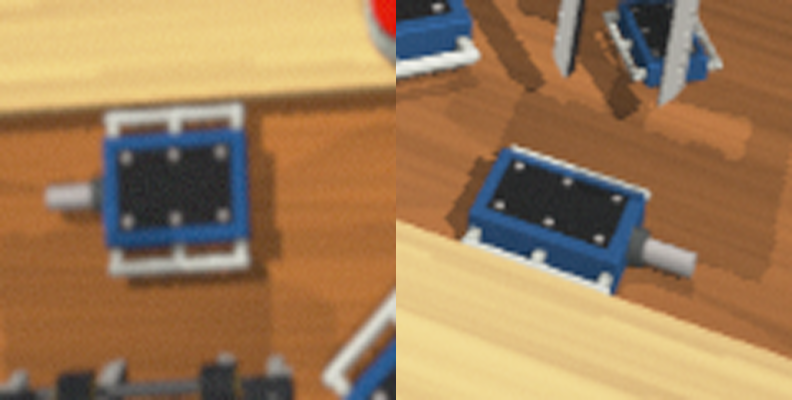

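```bash
cat > arc.py <<'E'
from h import *
import sys
o=robot.get_obs(); t=o['tool_pos']; th=o['ee_rot'][1]; q0,z0=t[0],t[2]
for ph in [float(x) for x in sys.argv[1:]]:
    f=np.radians(ph); S,c=np.sin(f),np.cos(f)
    zo=max(11*c-11.5*S,3.5)
    if -3.5-11.5*c+11*S>0: zo=max(zo,18-11.5*S-11*c)
    zo*=.001
    g=np.radians(np.interp(ph,[0,10,20,30,55,95,110],[20,24,34,42,42,12,5])); s=np.interp(ph,[0,10,20,30],[.003,.005,.008,.010])
    m=np.array([np.cos(g),np.sin(g)]); d=np.array([np.sin(g),-np.cos(g)])
    xo=.6391+np.interp(ph,[0,90,120],[0,0,.004])
    P=np.array([xo-.085*c,zo+.085*S]); T=P-.0115*m+(s-.014)*d
    dq,dz=T[0]-q0,T[1]-z0; S,c=np.sin(th),np.cos(th)
    print(ph,np.round(T,4),'dx %.2f dz %.2f ry %.2f'%((-c*dq-S*dz)/.025,(S*dq-c*dz)/.025,-np.degrees(g-th)/5)); q0,z0=T; th=g
E
python3 st.py .520,.0178,20 .5395,.0174,20; python3 arc.py 0 5 10 15 20 26 32 38 44 50 56 62 68 74 80 86 92 98 104 110
```

```text
t 10.22 tcp [0.4852 0.1189 0.0413] th 19.9 F [-0.2  0.3 -0.1]
.520,.0178,20 dx -0.99 dz 1.36 ry -0.01
.5395,.0174,20 dx -0.73 dz 0.28 ry -0.00
0.0 [0.5395 0.0174] dx -1.72 dz 1.64 ry -0.01
5.0 [0.54   0.0223] dx -0.09 dz -0.18 ry -0.40
10.0 [0.5412 0.0271] dx -0.12 dz -0.16 ry -0.40
15.0 [0.5433 0.0306] dx -0.13 dz -0.09 ry -1.00
20.0 [0.5463 0.034 ] dx -0.17 dz -0.06 ry -1.00
26.0 [0.5507 0.0386] dx -0.25 dz -0.06 ry -0.96
32.0 [0.5558 0.0438] dx -0.29 dz -0.03 ry -0.64
38.0 [0.5609 0.0511] dx -0.35 dz -0.08 ry -0.00
44.0 [0.5667 0.0578] dx -0.35 dz -0.04 ry -0.00
50.0 [0.5732 0.0639] dx -0.36 dz -0.01 ry -0.00
56.0 [0.5803 0.0694] dx -0.36 dz 0.03 ry 0.15
62.0 [0.5876 0.0749] dx -0.36 dz 0.03 ry 0.90
68.0 [0.5954 0.0796] dx -0.36 dz 0.04 ry 0.90
74.0 [0.6036 0.0838] dx -0.37 dz 0.03 ry 0.90
80.0 [0.6122 0.0876] dx -0.37 dz 0.02 ry 0.90
86.0 [0.621  0.0906] dx -0.37 dz 0.03 ry 0.90
92.0 [0.6302 0.0929] dx -0.38 dz 0.03 ry 0.90
98.0 [0.64   0.0941] dx -0.39 dz 0.05 ry 0.73
104.0 [0.6496 0.0944] dx -0.38 dz 0.06 ry 0.56
110.0 [0.659  0.0938] dx -0.37 dz 0.07 ry 0.56
```

```bash
python3 -m inch '[{"grip":0.64,"dx":-0.5,"dy":0,"dz":0.68,"rx":0,"ry":0,"rz":0},{"grip":0.64,"dx":-0.5,"dy":0,"dz":0.68,"rx":0,"ry":0,"rz":0},{"grip":0.64,"dx":-0.2,"dy":0,"dz":0.07,"rx":0,"ry":0,"rz":0},{"grip":0.64,"dx":-0.2,"dy":0,"dz":0.07,"rx":0,"ry":0,"rz":0},{"grip":0.64,"dx":-0.1,"dy":0,"dz":0.04,"rx":0,"ry":0,"rz":0}]'; python3 arc.py 0 5 10
```

```text
time: 10.85
tool_pos: [0.5374, 0.1212, 0.0193]
ee_rot: [3.138, 0.35, -3.103]
wrist_force: [-1.6, 0.6, 0.4]
width: 0.0601
0.0 [0.5395 0.0174] dx -0.05 dz 0.10 ry 0.01
5.0 [0.54   0.0223] dx -0.09 dz -0.18 ry -0.40
10.0 [0.5412 0.0271] dx -0.12 dz -0.16 ry -0.40
```

```bash
python3 -m inch '[{"grip":0.64,"dx":-0.05,"dy":0,"dz":0.1,"rx":0,"ry":0,"rz":0},{"grip":0.64,"dx":-0.12,"dy":0,"dz":0.04,"rx":0,"ry":0,"rz":0}]'; python3 st.py; python3 - <<'E'
from h import *
p=cams.snapshot('scene'); save(p,'scene8.png')
b=cv2.imread('pics/scene8.png')[230:330,330:450]; cv2.imwrite('pics/scene8z.png',cv2.resize(b,None,fx=6,fy=6,interpolation=2))
E
python3 arc.py 0 5 10 15 20 26 32
```

```text
time: 11.1
tool_pos: [0.5397, 0.1213, 0.0164]
ee_rot: [3.139, 0.343, -3.103]
wrist_force: [-9.7, -0.4, 4.9]
width: 0.0602
t 11.1 tcp [0.5397 0.1213 0.0164] th 19.7 F [-9.7 -0.4  4.9]
0.0 [0.5395 0.0174] dx -0.01 dz -0.05 ry -0.07
5.0 [0.54   0.0223] dx -0.09 dz -0.18 ry -0.40
10.0 [0.5412 0.0271] dx -0.12 dz -0.16 ry -0.40
15.0 [0.5433 0.0306] dx -0.13 dz -0.09 ry -1.00
20.0 [0.5463 0.034 ] dx -0.17 dz -0.06 ry -1.00
26.0 [0.5507 0.0386] dx -0.25 dz -0.06 ry -0.96
32.0 [0.5558 0.0438] dx -0.29 dz -0.03 ry -0.64
```

View pics/scene8z.png

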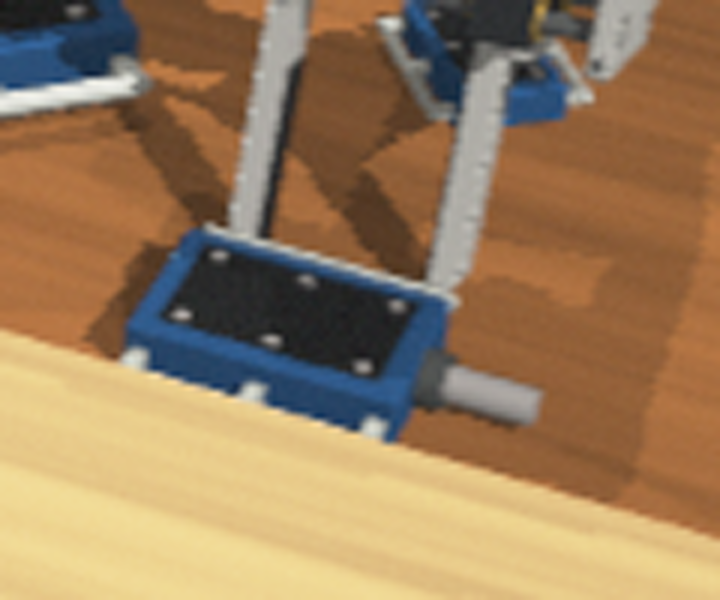

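The pedal is square and flush again, stalled with about 10 N on the fingers. Tipping now, with growing tilt.

```bash
python3 -m inch '[{"grip":0.64,"dx":-0.1,"dy":0,"dz":-0.2,"rx":0,"ry":-0.4,"rz":0},{"grip":0.64,"dx":-0.12,"dy":0,"dz":-0.16,"rx":0,"ry":-0.5,"rz":0},{"grip":0.64,"dx":-0.13,"dy":0,"dz":-0.09,"rx":0,"ry":-1,"rz":0}]'; python3 arc.py 10 15 20 26 32 38
```

```text
time: 11.52
tool_pos: [0.5394, 0.1208, 0.0265]
ee_rot: [3.14, 0.502, -3.103]
wrist_force: [-5.1, -1.1, -1.8]
width: 0.0603
10.0 [0.5412 0.0271] dx -0.08 dz 0.02 ry 0.96
15.0 [0.5433 0.0306] dx -0.13 dz -0.09 ry -1.00
20.0 [0.5463 0.034 ] dx -0.17 dz -0.06 ry -1.00
26.0 [0.5507 0.0386] dx -0.25 dz -0.06 ry -0.96
32.0 [0.5558 0.0438] dx -0.29 dz -0.03 ry -0.64
38.0 [0.5609 0.0511] dx -0.35 dz -0.08 ry -0.00
```

```bash
python3 -m inch '[{"grip":0.64,"dx":-0.2,"dy":0,"dz":-0.04,"rx":0,"ry":-0.7,"rz":0},{"grip":0.64,"dx":-0.2,"dy":0,"dz":-0.04,"rx":0,"ry":-0.9,"rz":0}]'; python3 - <<'E'
from h import *
p=cams.snapshot('scene'); save(p,'scene9.png')
b=cv2.imread('pics/scene9.png')[210:330,320:460]; cv2.imwrite('pics/scene9z.png',cv2.resize(b,None,fx=5,fy=5,interpolation=2))
E
python3 st.py; python3 arc.py 15 20 26 32 38
```

```text
time: 11.78
tool_pos: [0.5393, 0.1206, 0.0273]
ee_rot: [3.141, 0.63, -3.102]
wrist_force: [-8.3, -0.2, -0.2]
width: 0.0602
t 11.82 tcp [0.5382 0.1206 0.0261] th 36.2 F [-1.6  0.8 -1.6]
15.0 [0.5433 0.0306] dx -0.27 dz -0.03 ry 1.44
20.0 [0.5463 0.034 ] dx -0.17 dz -0.06 ry -1.00
26.0 [0.5507 0.0386] dx -0.25 dz -0.06 ry -0.96
32.0 [0.5558 0.0438] dx -0.29 dz -0.03 ry -0.64
38.0 [0.5609 0.0511] dx -0.35 dz -0.08 ry -0.00
```

View pics/scene9z.png

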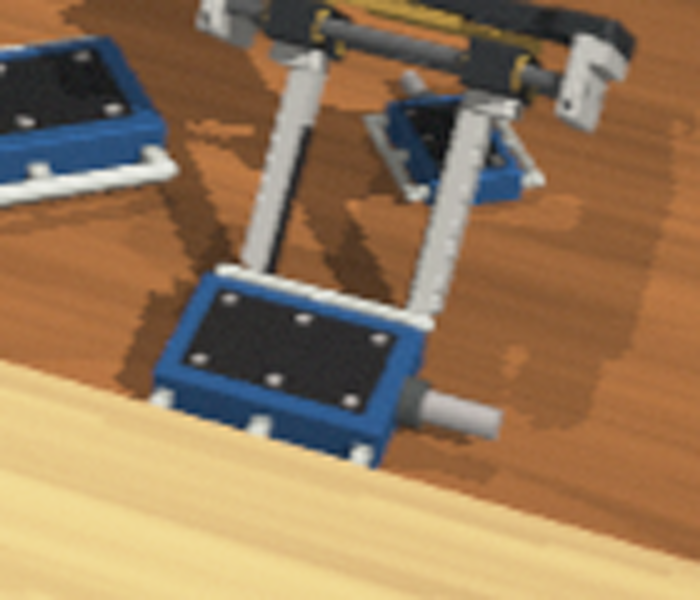

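```bash
python3 -m inch '[{"grip":0.64,"dx":-0.26,"dy":0,"dz":-0.16,"rx":0,"ry":-0.4,"rz":0},{"grip":0.64,"dx":-0.26,"dy":0,"dz":-0.16,"rx":0,"ry":-0.3,"rz":0},{"grip":0.64,"dx":-0.26,"dy":0,"dz":-0.12,"rx":0,"ry":-0.3,"rz":0}]'; python3 - <<'E'
from h import *
p=cams.snapshot('scene'); save(p,'scene10.png')
b=cv2.imread('pics/scene10.png')[210:330,320:460]; cv2.imwrite('pics/scene10z.png',cv2.resize(b,None,fx=5,fy=5,interpolation=2))
E
python3 arc.py 20 26 32 38 44 50
```

```text
time: 12.2
tool_pos: [0.5465, 0.1212, 0.048]
ee_rot: [3.141, 0.724, -3.101]
wrist_force: [0.5, -0.4, 0.3]
width: 0.06
20.0 [0.5463 0.034 ] dx 0.41 dz 0.42 ry 1.52
26.0 [0.5507 0.0386] dx -0.25 dz -0.06 ry -0.96
32.0 [0.5558 0.0438] dx -0.29 dz -0.03 ry -0.64
38.0 [0.5609 0.0511] dx -0.35 dz -0.08 ry -0.00
44.0 [0.5667 0.0578] dx -0.35 dz -0.04 ry -0.00
50.0 [0.5732 0.0639] dx -0.36 dz -0.01 ry -0.00
```

View pics/scene10z.png

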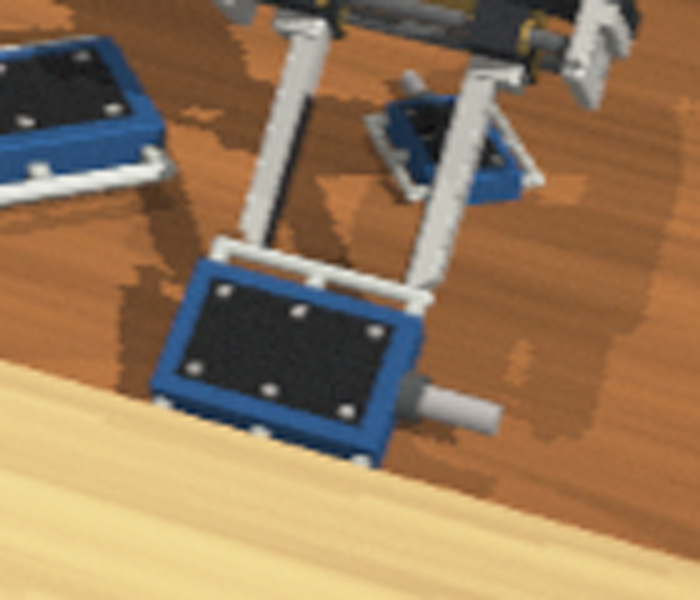

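```bash
python3 -m inch '[{"grip":0.64,"dx":0,"dy":0,"dz":0.4,"rx":0,"ry":0,"rz":0}]'; python3 - <<'E'
from h import *
p=cams.snapshot('scene'); save(p,'scene11.png')
b=cv2.imread('pics/scene11.png')[210:330,320:460]; cv2.imwrite('pics/scene11z.png',cv2.resize(b,None,fx=5,fy=5,interpolation=2))
E
python3 st.py
```

```text
time: 12.38
tool_pos: [0.5549, 0.1218, 0.0429]
ee_rot: [3.14, 0.73, -3.101]
wrist_force: [-0.7, -0.3, 0.0]
width: 0.0604
t 12.43 tcp [0.555  0.1217 0.0416] th 41.7 F [-0.7 -0.5 -1. ]
```

View pics/scene11z.png

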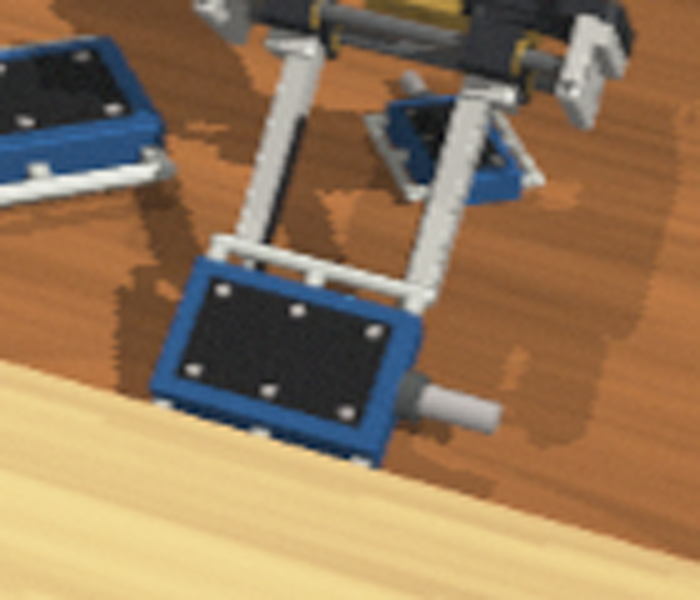

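Caught: the fingertips are now well under the rail and can be seen through the rail gap at (415,300) in the zoom. Continuing in small steps.

```bash
python3 -m inch '[{"grip":0.64,"dx":-0.3,"dy":0,"dz":-0.02,"rx":0,"ry":0,"rz":0},{"grip":0.64,"dx":-0.3,"dy":0,"dz":-0.02,"rx":0,"ry":0,"rz":0}]'; python3 - <<'E'
from h import *
p=cams.snapshot('scene'); save(p,'scene12.png')
b=cv2.imread('pics/scene12.png')[210:330,320:460]; cv2.imwrite('pics/scene12z.png',cv2.resize(b,None,fx=5,fy=5,interpolation=2))
E
python3 st.py; python3 arc.py 32 38 44 50 56 62
```

```text
time: 12.68
tool_pos: [0.565, 0.1219, 0.051]
ee_rot: [3.141, 0.723, -3.101]
wrist_force: [-21.0, -0.2, 12.7]
width: 0.0603
t 12.72 tcp [0.5657 0.122  0.0521] th 41.5 F [-13.6  -0.3   8.8]
32.0 [0.5558 0.0438] dx 0.52 dz -0.01 ry -0.10
38.0 [0.5609 0.0511] dx -0.35 dz -0.08 ry -0.00
44.0 [0.5667 0.0578] dx -0.35 dz -0.04 ry -0.00
50.0 [0.5732 0.0639] dx -0.36 dz -0.01 ry -0.00
56.0 [0.5803 0.0694] dx -0.36 dz 0.03 ry 0.15
62.0 [0.5876 0.0749] dx -0.36 dz 0.03 ry 0.90
```

View pics/scene12z.png

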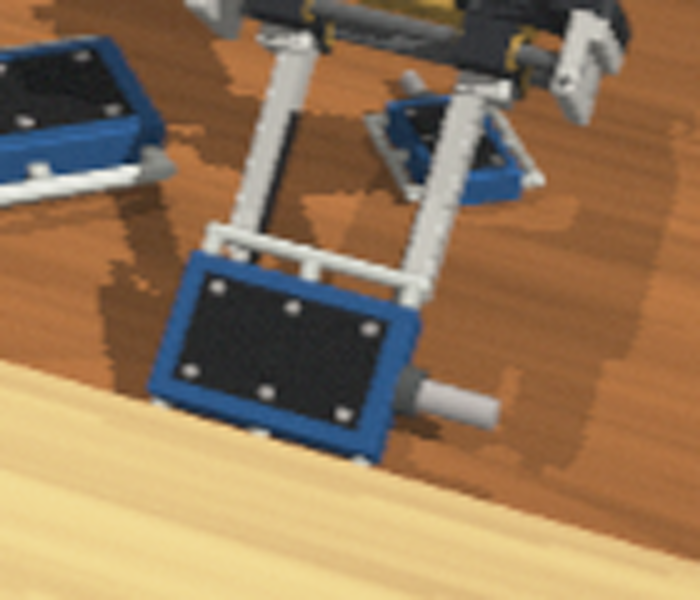

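```bash
python3 -m inch '[{"grip":0.64,"dx":-0.2,"dy":0,"dz":-0.18,"rx":0,"ry":0,"rz":0},{"grip":0.64,"dx":-0.28,"dy":0,"dz":-0.08,"rx":0,"ry":0,"rz":0}]'; python3 - <<'E'
from h import *
p=cams.snapshot('scene'); save(p,'scene13.png')
b=cv2.imread('pics/scene13.png')[210:330,320:460]; cv2.imwrite('pics/scene13z.png',cv2.resize(b,None,fx=5,fy=5,interpolation=2))
E
python3 st.py; python3 arc.py  38 44 50 56 62
```

```text
time: 12.98
tool_pos: [0.5716, 0.1223, 0.0663]
ee_rot: [3.141, 0.725, -3.101]
wrist_force: [-1.3, 0.6, -0.4]
width: 0.06
t 13.03 tcp [0.5729 0.1224 0.0679] th 41.7 F [0.6 0.4 0.2]
38.0 [0.5609 0.0511] dx 0.80 dz 0.18 ry -0.06
44.0 [0.5667 0.0578] dx -0.35 dz -0.04 ry -0.00
50.0 [0.5732 0.0639] dx -0.36 dz -0.01 ry -0.00
56.0 [0.5803 0.0694] dx -0.36 dz 0.03 ry 0.15
62.0 [0.5876 0.0749] dx -0.36 dz 0.03 ry 0.90
```

View pics/scene13z.png

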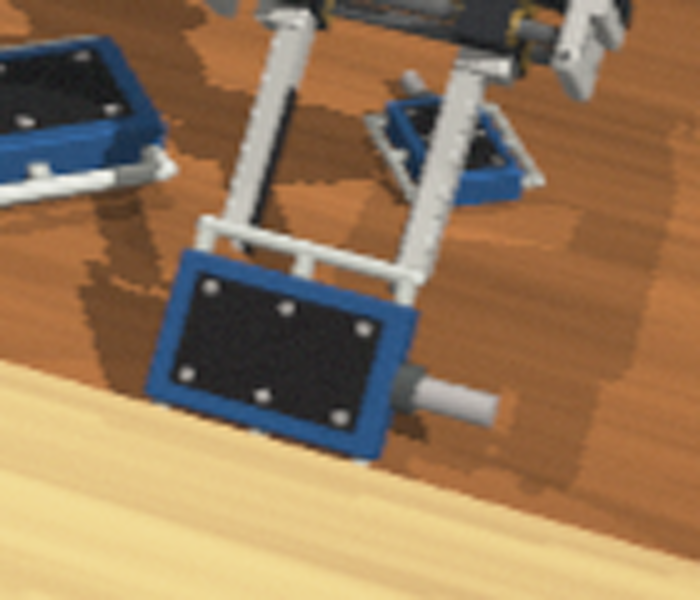

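```bash
python3 -m inch '[{"grip":0.64,"dx":-0.32,"dy":0,"dz":0.08,"rx":0,"ry":0.2,"rz":0},{"grip":0.64,"dx":-0.32,"dy":0,"dz":0.04,"rx":0,"ry":0.6,"rz":0}]'; python3 - <<'E'
from h import *
p=cams.snapshot('scene'); save(p,'scene14.png')
b=cv2.imread('pics/scene14.png')[210:330,320:460]; cv2.imwrite('pics/scene14z.png',cv2.resize(b,None,fx=5,fy=5,interpolation=2))
E
python3 st.py; python3 arc.py  50 56 62 68 74
```

```text
time: 13.28
tool_pos: [0.587, 0.123, 0.076]
ee_rot: [3.14, 0.655, -3.101]
wrist_force: [-0.3, 0.3, -1.1]
width: 0.0598
t 13.32 tcp [0.5904 0.1232 0.0796] th 37.8 F [ 1.8 -0.3  1.7]
50.0 [0.5732 0.0639] dx 0.93 dz 0.08 ry -0.84
56.0 [0.5803 0.0694] dx -0.36 dz 0.03 ry 0.15
62.0 [0.5876 0.0749] dx -0.36 dz 0.03 ry 0.90
68.0 [0.5954 0.0796] dx -0.36 dz 0.04 ry 0.90
74.0 [0.6036 0.0838] dx -0.37 dz 0.03 ry 0.90
```

View pics/scene14z.png

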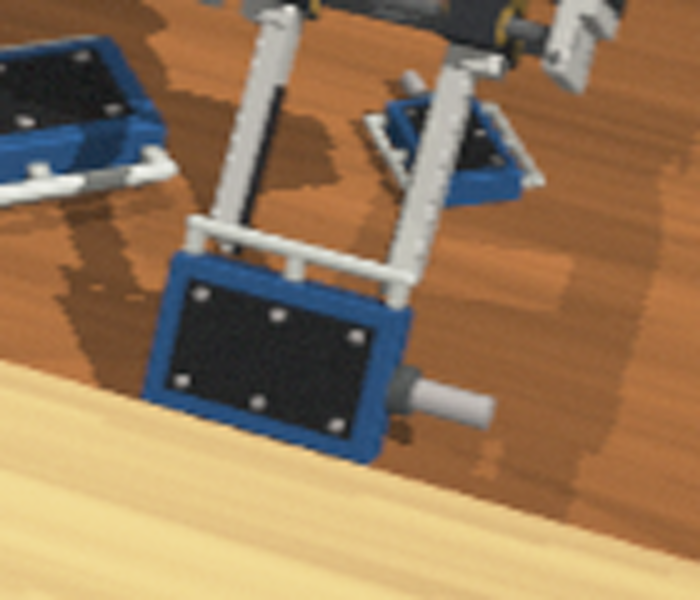

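```bash
python3 -m inch '[{"grip":0.64,"dx":-0.32,"dy":0,"dz":0.06,"rx":0,"ry":0.8,"rz":0},{"grip":0.64,"dx":-0.32,"dy":0,"dz":0.06,"rx":0,"ry":0.9,"rz":0}]'; python3 - <<'E'
from h import *
p=cams.snapshot('scene'); save(p,'scene15.png')
b=cv2.imread('pics/scene15.png')[210:330,320:460]; cv2.imwrite('pics/scene15z.png',cv2.resize(b,None,fx=5,fy=5,interpolation=2))
E
python3 st.py; python3 arc.py  68 74 80 86 92 98
```

```text
time: 13.58
tool_pos: [0.6053, 0.1239, 0.0869]
ee_rot: [3.14, 0.508, -3.101]
wrist_force: [-3.3, -1.3, 5.0]
width: 0.0604
t 13.62 tcp [0.609  0.1239 0.0899] th 29.4 F [ 2.3 -0.2  2.2]
68.0 [0.5954 0.0796] dx 0.68 dz 0.10 ry -0.57
74.0 [0.6036 0.0838] dx -0.37 dz 0.03 ry 0.90
80.0 [0.6122 0.0876] dx -0.37 dz 0.02 ry 0.90
86.0 [0.621  0.0906] dx -0.37 dz 0.03 ry 0.90
92.0 [0.6302 0.0929] dx -0.38 dz 0.03 ry 0.90
98.0 [0.64   0.0941] dx -0.39 dz 0.05 ry 0.73
```

View pics/scene15z.png

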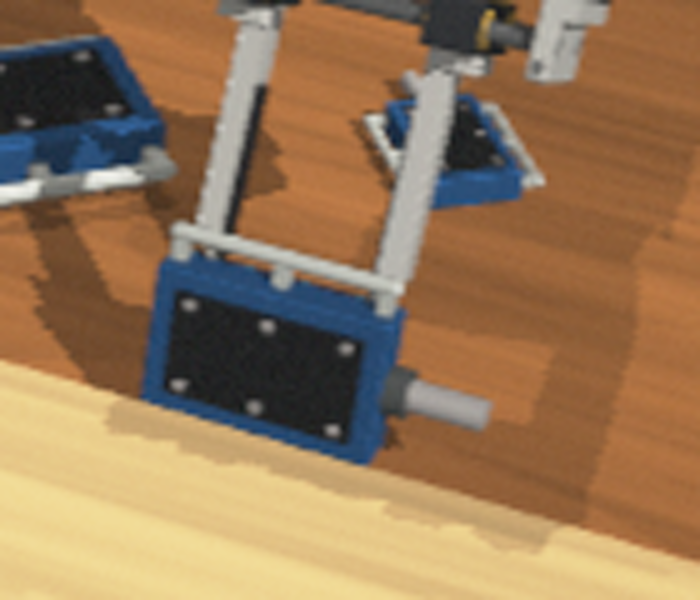

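```bash
python3 -m inch '[{"grip":0.64,"dx":-0.34,"dy":0,"dz":0.05,"rx":0,"ry":0.9,"rz":0},{"grip":0.64,"dx":-0.36,"dy":0,"dz":0.05,"rx":0,"ry":0.9,"rz":0}]'; python3 - <<'E'
from h import *
p=cams.snapshot('scene'); save(p,'scene16.png')
b=cv2.imread('pics/scene16.png')[210:330,320:460]; cv2.imwrite('pics/scene16z.png',cv2.resize(b,None,fx=5,fy=5,interpolation=2))
E
python3 st.py; python3 arc.py 80 86 92 98 104 110
```

```text
time: 13.88
tool_pos: [0.6264, 0.1247, 0.0967]
ee_rot: [3.139, 0.355, -3.101]
wrist_force: [0.1, 0.7, -0.2]
width: 0.0604
t 13.93 tcp [0.6295 0.1246 0.0984] th 20.5 F [ 2.6 -1.3  1.7]
80.0 [0.6122 0.0876] dx 0.80 dz 0.16 ry -0.54
86.0 [0.621  0.0906] dx -0.37 dz 0.03 ry 0.90
92.0 [0.6302 0.0929] dx -0.38 dz 0.03 ry 0.90
98.0 [0.64   0.0941] dx -0.39 dz 0.05 ry 0.73
104.0 [0.6496 0.0944] dx -0.38 dz 0.06 ry 0.56
110.0 [0.659  0.0938] dx -0.37 dz 0.07 ry 0.56
```

View pics/scene16z.png

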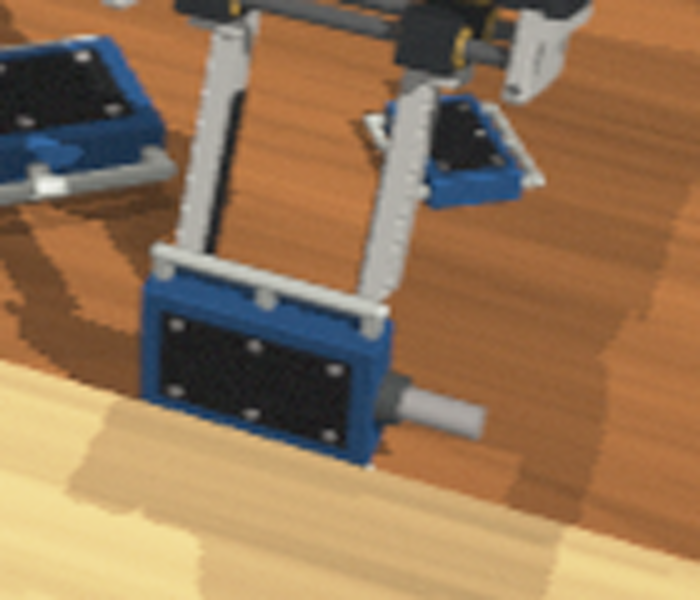

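```bash
python3 -m inch '[{"grip":0.64,"dx":-0.34,"dy":0,"dz":0.2,"rx":0,"ry":0.7,"rz":0},{"grip":0.64,"dx":-0.36,"dy":0,"dz":0.16,"rx":0,"ry":0.6,"rz":0}]'; python3 - <<'E'
from h import *
p=cams.snapshot('scene'); save(p,'scene17.png')
b=cv2.imread('pics/scene17.png')[210:330,320:460]; cv2.imwrite('pics/scene17z.png',cv2.resize(b,None,fx=5,fy=5,interpolation=2))
E
python3 st.py
```

```text
time: 14.18
tool_pos: [0.6496, 0.1254, 0.0952]
ee_rot: [3.139, 0.246, -3.102]
wrist_force: [-0.6, -0.2, -0.3]
width: 0.06
t 14.22 tcp [0.6515 0.1253 0.0952] th 14.2 F [1.4 0.5 1.6]
```

View pics/scene17z.png

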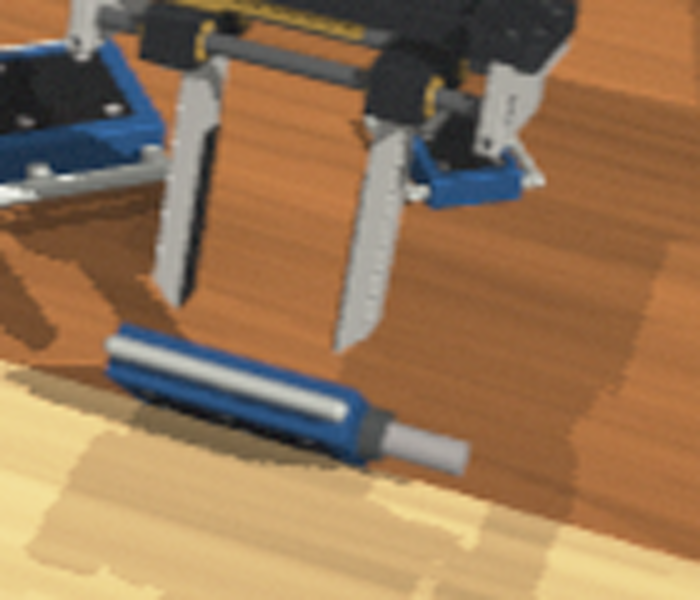

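It's falling over onto the board. I'll retract and look.

```bash
python3 -m inch '[{"grip":0.64,"dx":0,"dy":0,"dz":-0.8,"rx":0,"ry":0,"rz":0},{"grip":0.64,"dx":1,"dy":0,"dz":-1,"rx":0,"ry":0,"rz":0},{"grip":0.64,"dx":1,"dy":0,"dz":-1,"rx":0,"ry":0,"rz":0},{"grip":0.64,"dx":1,"dy":0,"dz":-1,"rx":0,"ry":0,"rz":0},{"grip":0.64,"dx":1,"dy":0,"dz":-1,"rx":0,"ry":0,"rz":0},{"grip":0.64,"dx":1,"dy":0,"dz":0,"rx":0,"ry":0,"rz":0},{"grip":0.64,"dx":1,"dy":0,"dz":0,"rx":0,"ry":0,"rz":0}]'; python3 - <<'E'
from h import *
for n,(y,x) in dict(scene=(220,310),top=(170,180)).items():
    p=cams.snapshot(n); save(p,n+'18.png')
    b=cv2.imread(f'pics/{n}18.png')[y:y+120,x:x+150]; cv2.imwrite(f'pics/{n}18z.png',cv2.resize(b,None,fx=5,fy=5,interpolation=2))
E
python3 st.py
```

```text
time: 15.1
tool_pos: [0.4692, 0.1179, 0.183]
ee_rot: [3.138, 0.267, -3.103]
wrist_force: [-1.0, 0.5, -1.1]
width: 0.0603
t 15.2 tcp [0.4682 0.118  0.1824] th 15.2 F [-0.5  0.6 -0.1]
```

View pics/scene18z.png

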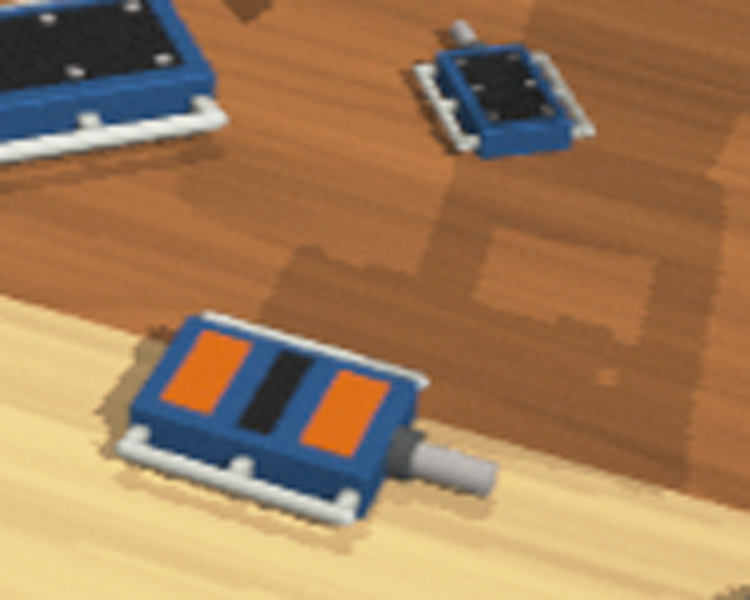

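View pics/top18z.png

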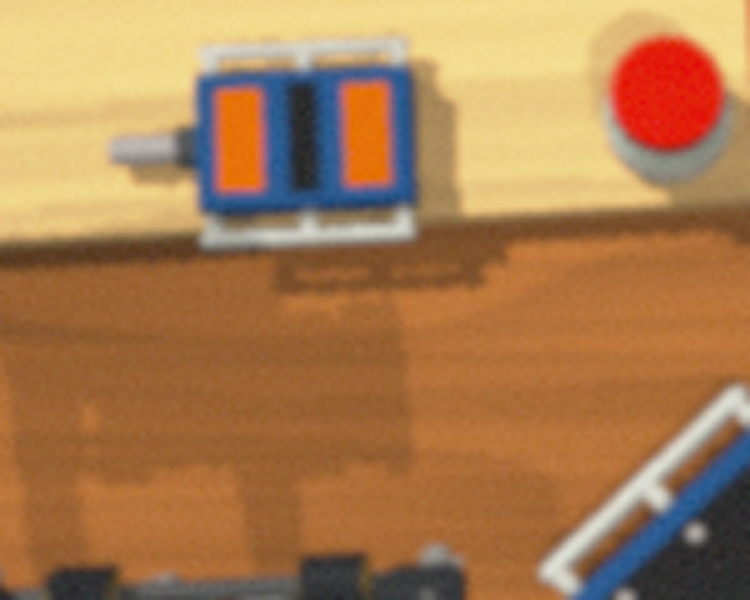

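View pics/scene18.png

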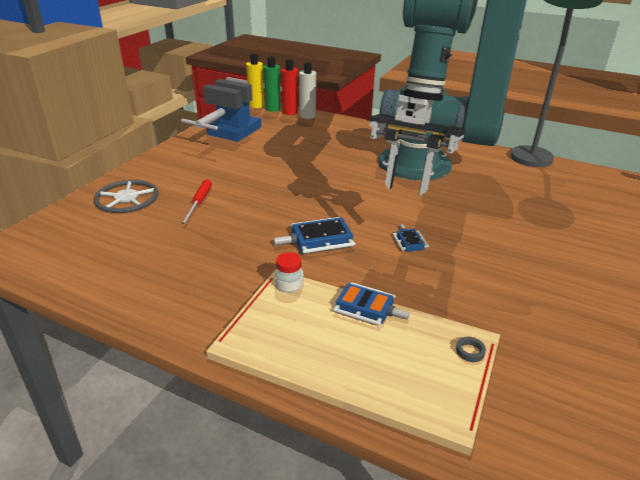

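The pedal lies flat on the board with its orange face up and square to the edge. The whole slab is on the wood, and the former far rail lies over the front edge. The jar, ring and driver sit at the same pixels as at the start, so I'm handing in.

```bash
python3 -c "
from bench import robot
print(robot.get_obs()['time']); print(robot.close_job())"
```

```text
15.2
the job is handed in; nothing more can be done
None
```

The middle-sized pedal is turned over and lies flat on the board with its orange-marked underside up. I handed the job in at 15.2 s. The fingertips pushed it along the bench until it sat square against the board's front edge, then tipped it up by its near rail until it fell over.

**What went wrong on the way:**
- **First tip:** the rail slipped off the fingertips at about 30°. The pedal dropped back flat and slid about 7 mm from the board, so I pushed it square again and started over.
- **Second tip:** the rail nearly slipped at about 25°. I caught it by moving the fingers further under the rail. The fingers then briefly pressed with about 25 N, against the 120 N wrist limit.

**Last checks, from the top and scene pictures:**
- **Pedal:** it is square to the edge with the whole slab on the wood; only one rail hangs over the front edge. I judged this by eye and did not measure it.
- **Jar, lockring and screwdriver:** they appear at the same places in the pictures as at the start, again judged by eye.
- **Robot:** it was well clear of everything, with about zero force at the wrist.

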